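Tighten the arbor screw of a face mill with a T-handle hex key

ROBOT

A 7-joint arm with a two-finger parallel gripper is mounted at the origin on the work surface. World frame = base frame: x ahead of the robot, y to its left, z up, the work surface at z = 0. Lengths are in mm, angles in rad, forces in N, time in s.
With the tool pointing down it reaches from about 400 to 850 mm from the base axis. Payload 4.4 kg.
Tool frame: the origin (TCP) lies at the very end of the fingers, on their centre line; the grasp point (between the pads) lies ctrl.hold_point_z behind it (ctrl.hold_point_z is the distance from the TCP to the grasp point, in mm); z points along the fingers, y is the line along which they close (so a half turn about z gives the same grasp; the last joint's range is limited). The gripper opens to 94 mm and grips with 3 to 60 N. Pads are 16 mm wide; open, the fingers measure 119 mm over their backs; the gripper's body (75 mm by 177 mm) begins 78 mm behind the grasp point.
Start: joints at [1.175, 0.628, 0.038, 1.517, -0.027, 0.996, -0.02], TCP at [210.534, -614.975, 205.478] pointing down, gripper open.
Joint ranges: [-3.06, 3.06], [-0.37, 2.12], [-1.25, 1.32], [0.18, 2.47], [-1.1, 4.24], [0.23, 1.98], [-2.94, 2.94]. Speed limits (rad/s): [2.57, 2.57, 3.14, 3.14, 3.14, 3.14, 3.14].

INTERFACE

Orientations are given as a 3x3 rotation matrix whose columns are the frame's x, y, z axes.
In Python, from rig import ctrl gives the robot as it stands. The module is installed in compiled form; this text tells all that it offers.
- The arm moves only by the shell command python3 -m creep 'ROWS' [FORCE]. ROWS is JSON, a list of rows, each a list of 5 numbers: the shift along the tool's x, y, z in m, then the turn about the tool's z in degrees, then the opening, from 0 (shut) to 1 (fully open). In form: [[tx, ty, tz, turn, grip], ...]. A call has 1 to 12 rows; each row is the pose to reach, as a shift and turn from the pose commanded when the call began, along the tool's axes at that moment; what a row does not reach only later rows make up. A row lasts 1/12 s, in which the tool goes at most 41.7 mm and 7.16 degrees, less where a joint would pass 70% of its speed; a pose out of reach is approached as far as the arm can. A call with a gripper value outside its range is refused whole. The fingers move at their own pace and stop on an object; FORCE is the grip in N (left out, the last holds). Time passes only in rows, so rows that repeat a pose let the fingers close. It gives the time, the measured TCP pose, the force, the opening and the grip force at its end, in the units of the state.
- ctrl.state(): the state, without advancing time (a new reading comes with each control period).
- ctrl.snapshot(name): name is "side" or "top" or "wrist"; returns the picture (480x640x3 uint8, red, green, blue); there is no depth.
- ctrl.get_calibration(name): a dict with "camera_matrix" (3x3 intrinsics, pixels), "dist_coeffs" ([k1, k2, p1, p2, k3] as OpenCV has them; the pictures are not rectified), "T" (4x4, takes a point from camera to world coordinates). Camera axes: x right, y down, z forward; pixel columns grow to the right and rows downward; lengths in mm; the calibration is good to about 2 mm. A picture is of the moment at which its call begins: read the wrist's pose just before it. get_calibration takes no time and is no camera call; for the wrist camera it gives the pose at the moment of the call.
- ctrl.hand_in(): hands the job in; it is judged then, once.
The state is a dict: "time_s": time; "joints": joint angles; "qd": joint speeds; "effort": joint torques, N m; "position": TCP position; "orientation": TCP orientation; "force": force on the tool from outside, world axes, zero at the start; "ft_torque": the same for the moment, N m; "grip_width": finger opening in mm; "finger_force": force on a finger pad.
Only numpy, scipy, OpenCV 4.12 (cv2) and the standard library are available. Lean on these libraries where they do the work, as an engineer would, in place of code of your own. Each camera call takes 0.05 s, during which the arm holds its last target. There are 200 camera calls.

TASK

Tighten the screw in the middle of the face mill: lift the red-handled T hex key straight up out of its stand, seat it fully home in the screw's socket before you turn it, and turn it clockwise until the screw comes up tight against its stop, keeping the key fully home while you turn. Then draw the key out and lower it all the way back down, upright, into its own pocket in the stand before letting go. Leave the blue key, the insert box, the impact wrench and the spray bottle where they are.

Things in the scene. Friction and masses are not known exactly. Their poses are not given: they have to be found in the camera images.
- key14_grip (a point): middle of the red handle bar of the 14 mm T hex key (220 g), on the blade axis, z up. Bar 95 long (x) x 22 wide (y: pinch this way) x 24 high. Below it a stem of the same 22 width, 36 long, runs down to the handle's underside, 26 below this point, which rests on the stand's plate: keep fingertips above the plate
- key14_tip (a point): lower end of the red key's steel blade, on its axis, 136 below key14_grip (110 below the handle's underside), axes as key14_grip. Hexagon 14 across flats, flats facing +-y, corners on +-x; the last 3 mm taper to 10.5 across flats. The blade's top 14 mm is a round black hub, 17.6 to 20 in diameter
- screw_socket (a point): centre of the floor of the hex socket in the arbor screw, 131 above the bench; z up, x and y turn with the screw. Socket 15 across flats, 11 deep, flats facing +-y, corners on +-x, top 2 mm countersunk to 17. Head 24 in diameter, top 11 above this point. The key enters at six yaws, 60 degrees apart, each +-8 degrees, and has that play when turned
- arbor_screw (a joint): turn of the arbor screw in rad: grows as the screw turns clockwise seen from above (tightening); it starts between 0 and 0.35 and is tight at a hard stop at 1.25. It is stiff to turn (about 0.06 N m all the way), stays where it is left, does not rise or sink, and only the key can turn it
- cutter_face (a point): centre of the face mill's upper face, 150 above the bench, 8 above the screw head, which lies in an open round recess of 40 diameter. The mill is black, 102 in diameter over seven teeth with gold inserts, on an arbor held upright in a blue clamping block (base 150 x 150, bolted to the bench); all fixed
- stand: grey bent-steel key stand, fixed; origin at the centre of its underside. Top plate 74 (x) x 200 (y) x 10, upper side 122 above the bench, on two end walls, open below. Two round through-pockets, 22 in diameter, lie at y = +55 and -55; one holds the red key, the other the blue one, either way round
- pocket_a (a point): centre of the mouth of the stand's +y pocket, level with the plate's upper side
- pocket_b (a point): centre of the mouth of the stand's -y pocket, level with the plate's upper side
- key10_grip (a point): middle of the handle of the other key, blue, same handle and length, but with a blade of only 10 across flats, too small for the screw. Bystander
- insert_box: flat orange box of cutting inserts, 90 x 65 x 20, loose; origin at the centre of its underside. Bystander
- impact_wrench: black air impact wrench lying on its side, about 180 x 165 x 56, loose; origin under the motor housing. Bystander
- spray_bottle: white trigger spray bottle with a green band, 74 in diameter, 235 high, loose; origin at the centre of its underside. Bystander
Things that resemble listed ones, but are neither listed nor needed, are in the scene too. What is shaped like the part that bears key14_grip but brown or turquoise is not meant.

How it is judged:
By the outcome, as a careful person would: the job done as asked, in the order asked, and still so for the second after the job is handed in, with the robot touching nothing.
It also fails if it takes over 64 s, if anything falls off the work surface, if the arm or the gripper's body presses on something with over 40 N, if the wrist force passes 120 N, or if a joint passes its speed limit or range.

## Working session

There is one attempt and no reset: what is moved stays moved. The work goes in short steps, Python scripts to look and compute and a shell command to move; the robot and the scene stay as the last step left them, time stands still between calls to the robot, and variables do not carry over. Pictures are saved under pics/ and viewed, at most 10 in all, crops included, and the job is handed in when it is done.

```bash
mkdir -p pics
python3 - <<'E'
from rig import ctrl
import cv2,numpy as np
s=ctrl.state();print(s['time_s'],s['position'],np.round(s['orientation'],3).tolist(),s['grip_width'],ctrl.hold_point_z)
for n in("side","top","wrist"):
    c=ctrl.get_calibration(n);print(n,np.round(c['camera_matrix'],1).tolist(),c['dist_coeffs'],np.round(c['T'],3).tolist())
    cv2.imwrite(f'pics/{n}0.png',cv2.cvtColor(ctrl.snapshot(n),cv2.COLOR_RGB2BGR))
E
```

```text
0.0 [ 210.3175232  -614.32626952  204.60958054] [[0.946, 0.324, -0.001], [0.324, -0.946, 0.002], [-0.0, -0.002, -1.0]] 93.84062044892441 18.8
side [[436.8, 0.0, 318.0], [0.0, 436.8, 250.4], [0.0, 0.0, 1.0]] [-0.05571651  0.          0.          0.          0.        ] [[0.923, -0.269, 0.275, 338.99], [-0.385, -0.619, 0.684, -672.777], [-0.014, -0.738, -0.675, 773.82], [0.0, 0.0, 0.0, 1.0]]
top [[580.6, 0.0, 324.0], [0.0, 580.6, 247.5], [0.0, 0.0, 1.0]] [-0.17527431  0.          0.          0.          0.        ] [[0.022, -0.992, 0.128, 405.088], [-1.0, -0.023, -0.004, 2.338], [0.007, -0.127, -0.992, 1707.2], [0.0, 0.0, 0.0, 1.0]]
wrist [[346.0, 0.0, 314.9], [0.0, 346.0, 244.9], [0.0, 0.0, 1.0]] [-0.02526631  0.          0.          0.          0.        ] [[0.324, -0.906, -0.273, 289.33], [-0.946, -0.311, -0.091, -587.843], [-0.003, 0.288, -0.958, 382.427], [0.0, 0.0, 0.0, 1.0]]
```

View pics/top0.png

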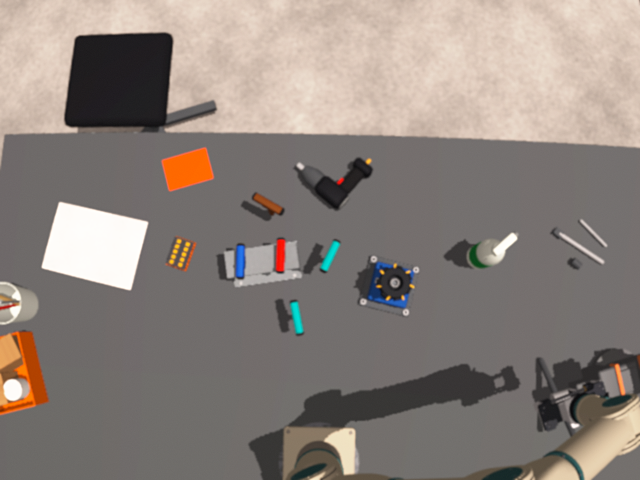

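View pics/side0.png

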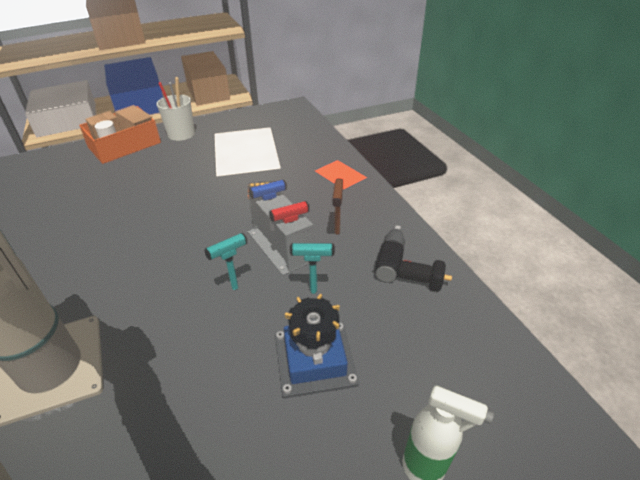

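Candidates for the red T key: red bar top (280,255)/side (290,212). Look-alikes: blue (240,260), brown (268,204), turquoise (330,255) and (297,317). I choose the red one in the stand and check it in a close crop.

Run:
```python
import cv2,numpy as np
t=cv2.imread('pics/top0.png');s=cv2.imread('pics/side0.png')
a=cv2.resize(t[225:325,220:420],(800,400),interpolation=cv2.INTER_CUBIC)
cv2.imwrite('pics/topc.png',a)
b=cv2.resize(s[170:370,220:370],(450,600),interpolation=cv2.INTER_CUBIC)
cv2.imwrite('pics/sidec.png',b)
```

```text
(no output)
```

View pics/topc.png

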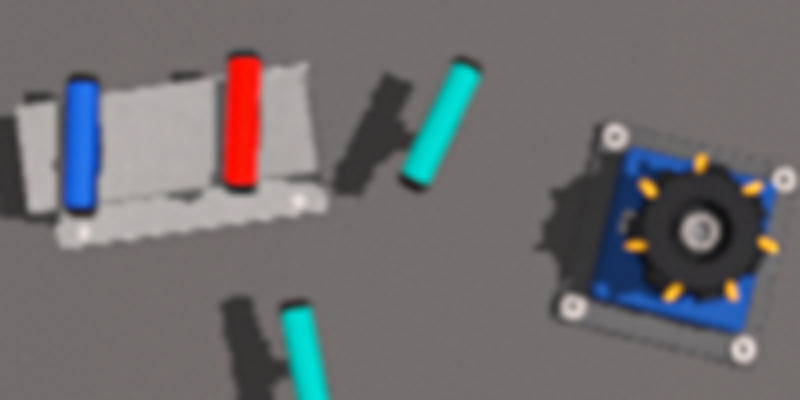

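View pics/sidec.png

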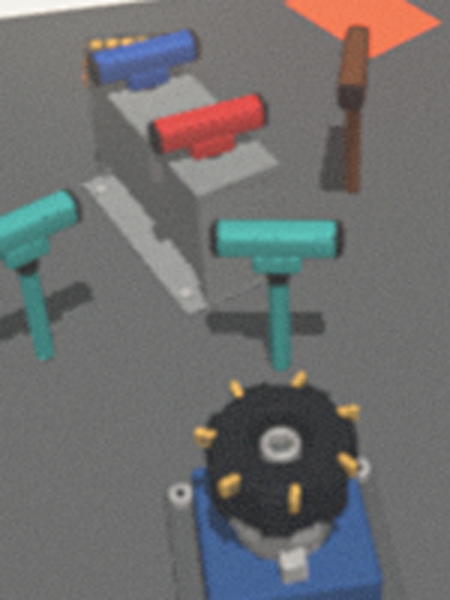

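The top crop shows the red bar's ends at crop (244,56) and (240,186), with the screw head at (700,231). In the side crop the red bar runs (153,136)–(262,107) with its stem on the plate, and the screw is at (280,444). The red key in the stand is confirmed.

```bash
cat > h.py <<'E'
from rig import ctrl
import cv2,numpy as np
def ray(n,uv,cal=None):
    c=cal or ctrl.get_calibration(n);T=np.array(c['T'])
    p=cv2.undistortPoints(np.array([[uv]],float),np.array(c['camera_matrix']),np.array(c['dist_coeffs']))[0,0]
    return T[:3,3],T[:3,:3]@[p[0],p[1],1]
def at(n,uv,z,cal=None):
    o,d=ray(n,uv,cal);return o+d*(z-o[2])/d[2]
def tri(rs):
    A=0;b=0
    for o,d in rs:
        d=d/np.linalg.norm(d);P=np.eye(3)-np.outer(d,d);A=A+P;b=b+P@o
    return np.linalg.solve(A,b)
E
python3 - <<'E'
from h import *
np.set_printoptions(precision=1,suppress=True)
t=lambda x,y:(220+(x+.5)/4-.5,225+(y+.5)/4-.5)
s=lambda x,y:(220+(x+.5)/3-.5,170+(y+.5)/3-.5)
e1=at('top',t(244,56),154);e2=at('top',t(240,186),154);print('red',e1,e2,(e1+e2)/2,np.degrees(np.arctan2(*(e1-e2)[1::-1])))
e1=at('side',s(155,136),148);e2=at('side',s(262,109),148);print('red side',e1,e2,(e1+e2)/2,np.degrees(np.arctan2(*(e2-e1)[1::-1])))
e1=at('top',t(82,80),154);e2=at('top',t(80,208),154);print('blue',(e1+e2)/2)
print('screw',at('top',t(700,231),142),at('side',s(281,444),142))
c=[t(18,106),t(308,66),t(320,180)];print('plate',[at('top',q,122) for q in c])
c=[t(615,136),t(784,179),t(743,349),t(573,306)];p=[at('top',q,5) for q in c];print('bolts',np.mean(p,0))
print('turq',at('top',t(465,66),140),at('top',t(415,182),140),at('top',t(295,305),140),at('top',t(310,440),140))
E
```

```text
red [626.2 113.6 154. ] [538.  113.5 154. ] [582.1 113.6 154. ] 0.058106282550903166
red side [541.4 117.9 148. ] [630.6 116.9 148. ] [586.  117.4 148. ] -0.6380952308781271
blue [563.9 221.9 154. ]
screw [ 515.5 -197.6  142. ] [ 518.4 -197.9  142. ]
plate [array([592.3, 271.2, 122. ]), array([624.8,  71.6, 122. ]), array([546.2,  61.1, 122. ])]
bolts [ 516.6 -199.6    5. ]
turq [624.8 -36.2 140. ] [544.7  -3.9 140. ] [459.6  75.  140. ] [369.4  62.5 140. ]
```

```bash
python3 -m creep '[[0.04,-0.027,-0.01,5,1],[0.425,-0.294,0,19,1],[0.425,-0.294,0,19,1],[0.425,-0.294,0,19,1],[0.425,-0.294,0,19,1],[0.425,-0.294,0,19,1],[0.425,-0.294,0,19,1],[0.425,-0.294,0,19,1],[0.425,-0.294,0,19,1],[0.425,-0.294,0,19,1],[0.425,-0.294,0,19,1],[0.425,-0.294,0,19,1]]' 30
python3 -m creep '[[0.0,0,0.03,0,1],[0,0,0.03,0,1],[0,0,0.03,0,1],[0,0,0.03,0,1]]'
python3 - <<'E'
from h import *
s=ctrl.state();print(s['time_s'],s['position'],np.round(s['orientation'],3).tolist(),s['joints'],s['force'])
im=ctrl.snapshot('wrist');cv2.imwrite('pics/w1.png',im[...,::-1])
c=ctrl.get_calibration('wrist');K=np.array(c['camera_matrix']);T=np.array(c['T'])
pc=T[:3,:3].T@(np.array([517,-198,142])-T[:3,3]);uv=(K@pc/pc[2])[:2];print(uv)
u,v=uv.round().astype(int);print(u-40,v-30)
cv2.imwrite('pics/w1c.png',cv2.resize(im[v-30:v+30,u-40:u+40,::-1],None,fx=10,fy=10,interpolation=cv2.INTER_CUBIC))
E
```

```text
time_s: 1.15
position: [507.7, -211.5, 205.7]
orientation: [[1.0, -0.002, -0.0], [-0.002, -1.0, 0.0], [-0.0, -0.0, -1.0]]
force: [0.4, 0.8, -0.8]
grip_width: 94.1
finger_force: 0.0
time_s: 1.48
position: [506.3, -215.0, 176.3]
orientation: [[1.0, -0.004, -0.0], [-0.004, -1.0, -0.001], [-0.0, 0.001, -1.0]]
force: [0.1, 0.2, -0.1]
grip_width: 94.0
finger_force: 0.0
1.4833 [ 506.27502021 -214.99295874  176.33571954] [[1.0, -0.004, -0.0], [-0.004, -1.0, -0.001], [-0.0, 0.001, -1.0]] [ 0.27975833  0.52290653  0.10454814  1.83389114 -0.072123    0.78849737
 -1.15357951] [ 0.08604896  0.20602349 -0.0679182 ]
[287.56893085 258.42457995]
248 228
```

View pics/w1c.png

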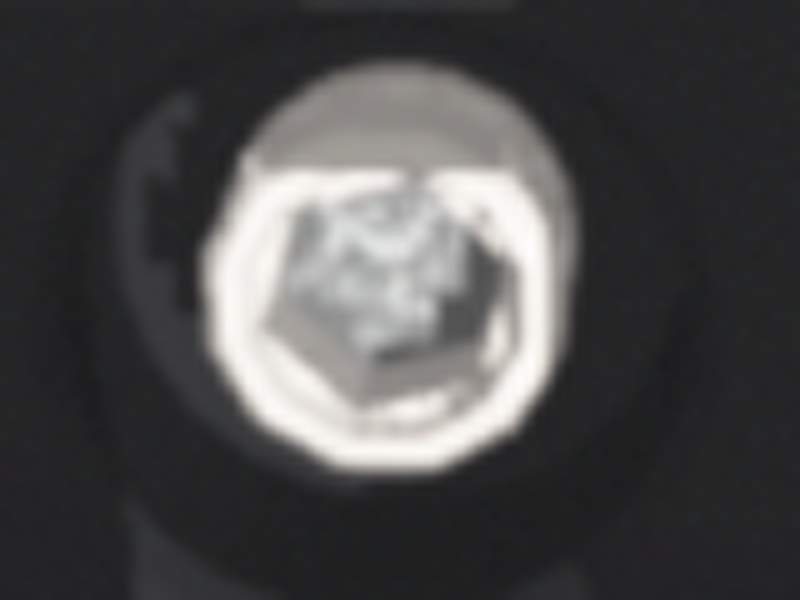

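Wrist crop: the hex socket has corners at about crop (268,325), (300,205), (425,185), (520,260), (488,365) and (365,402). The head's outline centre is at about (390,270).

Run:
```python
from h import *
np.set_printoptions(precision=1,suppress=True)
w=lambda x,y:(248+(x+.5)/10-.5,228+(y+.5)/10-.5)
P=[at('wrist',w(*q),140)[:2] for q in [(268,325),(300,205),(425,185),(520,260),(488,365),(365,402)]]
m=np.mean(P,0);print(m)
for p in P:
    d=p-m;a=np.degrees(np.arctan2(d[1],d[0]));print(p,np.hypot(*d),a,a%60)
print(at('wrist',w(390,270),142))
```

```text
[ 517.5 -197.5]
[ 515.2 -189.1] 8.678048319591278 105.54146560076333 45.54146560076333
[ 523.5 -191.5] 8.398771467216728 45.26468358970093 45.26468358970093
[ 524.8 -199.7] 7.556845749828392 -16.84102031025191 43.158979689748094
[ 519.6 -205.7] 8.52210138775037 -75.79616686862711 44.20383313137289
[ 512.4 -203.5] 7.944873419443088 -130.6371340115954 49.36286598840459
[ 509.8 -195.3] 8.029783213637097 164.4476844349619 44.4476844349619
[ 519.6 -197.4  142. ]
```

```bash
python3 -m creep '[[0,0,-0.04,0,1],[0.078,-0.33,-0.04,0,1],[0.078,-0.33,-0.04,0,1],[0.078,-0.33,-0.04,0,1],[0.078,-0.33,-0.04,0,1],[0.078,-0.33,-0.04,0,1],[0.078,-0.33,-0.04,0,1],[0.078,-0.33,-0.04,0,1],[0.078,-0.33,-0.04,0,1],[0.078,-0.33,-0.04,0,1],[0.078,-0.33,-0.04,0,1],[0.078,-0.33,-0.04,0,1]]'
python3 - <<'E'
from h import *
s=ctrl.state();print(s['time_s'],s['position'],np.round(s['orientation'],3).tolist(),s['joints'])
im=ctrl.snapshot('wrist');cv2.imwrite('pics/w2.png',im[...,::-1])
E
```

```text
time_s: 2.53
position: [585.9, 114.4, 216.6]
orientation: [[1.0, -0.004, 0.001], [-0.004, -1.0, -0.001], [0.001, 0.001, -1.0]]
force: [-0.3, -0.9, 1.0]
grip_width: 94.0
finger_force: 0.0
2.5333 [585.86469221 114.35952298 216.55798978] [[1.0, -0.004, 0.001], [-0.004, -1.0, -0.001], [0.001, 0.001, -1.0]] [-0.29798301  0.53953221  0.08986251  1.66124936 -0.055262    0.94263646
 -1.76279363]
```

View pics/w2.png

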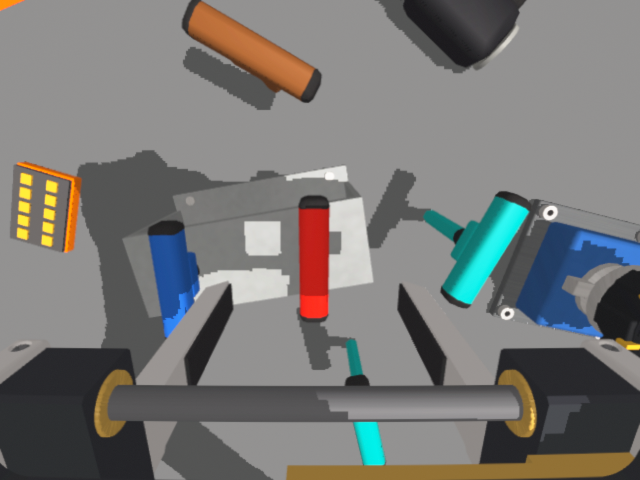

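The wrist image shows the red bar running (314,197)–(314,320), between the open fingers and parallel to them. Blue is at (170,280), turquoise at (485,250) and (365,420).

```bash
python3 - <<'E'
from h import *
np.set_printoptions(precision=1,suppress=True)
for z in (148,158):
    a=at('wrist',(314,197),z);b=at('wrist',(314,320),z);print(a,b,(a+b)/2)
E
grep -c . h.py
```

```text
[630.9 113.2 148. ] [532.7 113.8 148. ] [581.8 113.5 148. ]
[632.4 113.2 158. ] [538.3 113.8 158. ] [585.3 113.5 158. ]
13
```

```bash
python3 -m creep '[[-0.002,0.001,0.03,0,1],[-0.002,0.001,0.06,0,1],[-0.002,0.001,0.08,0,1],[-0.002,0.001,0.087,0,1],[-0.002,0.001,0.087,0,1],[-0.002,0.001,0.087,0,1]]' 40; python3 -m creep '[[0,0,0,0,0],[0,0,0,0,0],[0,0,0,0,0],[0,0,0,0,0],[0,0,0,0,0],[0,0,0,0,0],[0,0,0,0,0],[0,0,0,0,0],[0,0,0,0,0]]' 40
```

```text
time_s: 3.08
position: [584.2, 113.7, 129.7]
orientation: [[1.0, -0.004, 0.001], [-0.004, -1.0, -0.0], [0.001, 0.0, -1.0]]
force: [0.3, 0.1, 0.9]
grip_width: 94.1
finger_force: 0.0
time_s: 3.83
position: [583.5, 115.4, 128.7]
orientation: [[1.0, -0.002, -0.0], [-0.002, -1.0, -0.0], [-0.0, 0.0, -1.0]]
force: [-0.7, 0.2, -0.6]
grip_width: 37.6
finger_force: 0.0
```

```bash
python3 -m creep '[[0,0,0,0,0],[0,0,0,0,0],[0,0,0,0,0],[0,0,0,0,0],[0,0,0,0,0],[0,0,0,0,0]]' 40
python3 - <<'E'
from h import *
for i in range(3):
    s=ctrl.state();print(s['time_s'],s['position'],s['force'],s['ft_torque'],s['grip_width'],s['finger_force'])
    ctrl.snapshot('wrist')
E
```

```text
time_s: 4.33
position: [583.5, 115.4, 128.8]
orientation: [[1.0, -0.002, 0.0], [-0.002, -1.0, -0.0], [0.0, 0.0, -1.0]]
force: [-0.4, 0.5, -0.4]
grip_width: 21.9
finger_force: 40.0
4.3333 [583.54369448 115.37418086 128.79416903] [-0.37585982  0.45283615 -0.4205952 ] [-0.01140515  0.00981377  0.03364128] 21.874710779973594 39.998948872089386
4.3833 [583.50341696 115.36973475 128.76289609] [-0.27805522  0.54001098 -0.50738793] [ 0.02021081 -0.04565434  0.04617565] 21.71538162690252 39.998954236507416
4.4333 [583.49545003 115.35416611 128.7513723 ] [ 0.56999741 -0.19483046  0.20478039] [-0.0142718  -0.03782723 -0.04017083] 21.539192398534897 39.99889925122261
```

```bash
python3 -m creep '[[0,0,-0.01,0,0],[0,0,-0.03,0,0],[0,0,-0.05,0,0],[0,0,-0.07,0,0],[0,0,-0.09,0,0],[0,0,-0.11,0,0],[0,0,-0.13,0,0],[0,0,-0.15,0,0],[0,0,-0.165,0,0],[0,0,-0.165,0,0],[0,0,-0.165,0,0],[0,0,-0.165,0,0]]'
python3 - <<'E'
from h import *
s=ctrl.state();print(s['time_s'],s['position'],s['force'],s['ft_torque'],s['grip_width'],s['finger_force'])
cv2.imwrite('pics/s3.png',ctrl.snapshot('side')[80:330,150:400,::-1].repeat(2,0).repeat(2,1))
E
```

```text
time_s: 5.48
position: [582.6, 115.2, 292.8]
orientation: [[1.0, -0.002, -0.002], [-0.002, -1.0, -0.0], [-0.002, 0.0, -1.0]]
force: [0.0, -0.2, -1.8]
grip_width: 21.7
finger_force: 40.0
5.4833 [582.60447843 115.24773062 292.8372051 ] [ 0.04767311 -0.15958793 -1.79169815] [0.02147527 0.00503608 0.05242507] 21.709684824467764 39.99887689948082
```

View pics/s3.png

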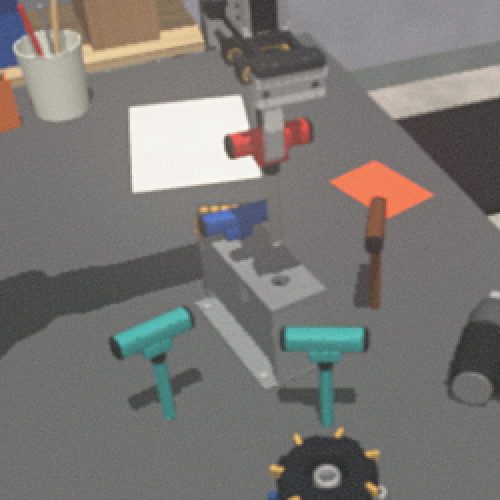

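The picture shows the key clear of its pocket, which is at crop (281,281). The blade tip is at about crop (277,243).

```bash
python3 - <<'E'
from h import *
np.set_printoptions(precision=1,suppress=True)
f=lambda x,y:(150+(x+.5)/2-.5,80+(y+.5)/2-.5)
print('pocket',at('side',f(281,281),122),'tip',at('side',f(277.5,243),176),'bar',at('side',f(269,140),292.8+18.8))
print('screw',at('side',f(327,476),142))
E
python3 -m creep '[[-0.01,0.04,0,-7,0],[-0.06,0.314,0,-45,0],[-0.06,0.314,0,-45,0],[-0.06,0.314,0,-45,0],[-0.06,0.314,0,-45,0],[-0.06,0.314,0,-45,0],[-0.06,0.314,0,-45,0],[-0.06,0.314,0,-45,0],[-0.06,0.314,0,-45,0],[-0.06,0.314,0,-45,0],[-0.06,0.314,0,-45,0],[-0.06,0.314,0,-45,0]]'
python3 - <<'E'
from h import *
ctrl.snapshot('top');ctrl.snapshot('top')
s=ctrl.state();print(s['time_s'],s['position'],np.round(s['orientation'],3).tolist(),s['joints'],s['force'],s['ft_torque'])
im=ctrl.snapshot('side')
cv2.imwrite('pics/s4.png',cv2.resize(im[180:350,250:400,::-1],None,fx=3.5,fy=3.5,interpolation=cv2.INTER_CUBIC))
E
```

```text
pocket [585.  112.9 122. ] tip [585.  115.9 176. ] bar [583.2 113.9 311.6]
screw [ 518.2 -198.   142. ]
time_s: 6.53
position: [523.1, -196.5, 293.1]
orientation: [[0.707, 0.708, -0.001], [0.708, -0.707, 0.001], [0.0, -0.002, -1.0]]
force: [0.3, 0.6, -3.4]
grip_width: 21.7
finger_force: 40.0
6.6333 [ 523.36799438 -196.63128816  293.51288616] [[0.706, 0.708, -0.0], [0.708, -0.706, 0.001], [0.0, -0.001, -1.0]] [ 0.32802954  0.40774844 -0.02692808  1.6538176   0.01129666  1.0807378
 -0.48635382] [ 0.16610753  0.07406439 -2.25226029] [-0.00937979 -0.05336429  0.0078859 ]
```

View pics/s4.png

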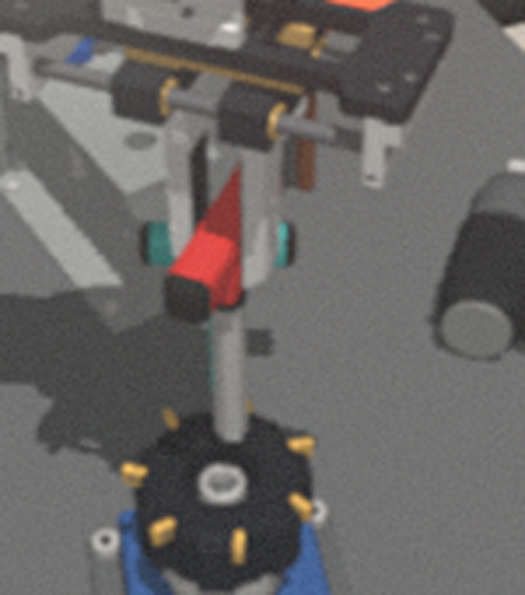

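Tip is at crop (231,437) and the screw centre at (222,484), with the key upright above the mill.

Run:
```python
from h import *
np.set_printoptions(precision=2,suppress=True)
f=lambda x,y:(250+(x+.5)/3.5-.5,180+(y+.5)/3.5-.5)
t=at('side',f(231,437),176.7);s=at('side',f(222,484),142);d=s-t
R=np.array(ctrl.state()['orientation']);print(t,s,d,'tool',R.T@[d[0],d[1],0]);print(R.T@(np.array([518,-197.7,0])-[523.4,-196.6,0]))
```

```text
[ 523.61 -197.99  176.7 ] [ 517.72 -198.3   142.  ] [ -5.89  -0.31 -34.7 ] tool [-4.38 -3.95  0.  ]
[-4.59 -3.04  0.  ]
```

```bash
python3 -m creep '[[-0.0044,-0.0035,0,0,0],[-0.0044,-0.0035,0.005,0,0],[-0.0044,-0.0035,0.015,0,0],[-0.0044,-0.0035,0.025,0,0],[-0.0044,-0.0035,0.031,0,0],[-0.0044,-0.0035,0.033,0,0],[-0.0044,-0.0035,0.033,0,0],[-0.0044,-0.0035,0.033,0,0],[-0.0044,-0.0035,0.033,0,0]]'
python3 -m creep '[[0,0,0.0015,0,0],[0,0,0.003,0,0],[0,0,0.0045,0,0],[0,0,0.006,0,0],[0,0,0.006,0,0],[0,0,0.006,0,0]]'
python3 - <<'E'
from h import *
s=ctrl.state();print(s['position'],s['force'],s['ft_torque'])
E
```

```text
time_s: 7.43
position: [517.7, -199.2, 261.1]
orientation: [[0.708, 0.706, 0.001], [0.706, -0.708, -0.0], [0.0, 0.001, -1.0]]
force: [0.7, -0.0, -1.7]
grip_width: 21.9
finger_force: 40.0
time_s: 7.93
position: [517.5, -198.2, 254.9]
orientation: [[0.708, 0.706, 0.0], [0.706, -0.708, 0.001], [0.001, -0.001, -1.0]]
force: [0.4, 2.3, 1.2]
grip_width: 21.8
finger_force: 40.0
[ 517.50039518 -198.24238986  254.92621087] [0.400423   2.30709226 1.20567999] [ 0.87286693  0.06588074 -0.0137267 ]
```

```bash
python3 -m creep '[[0.0007,-0.0007,0,0,0],[0.0007,-0.0007,0,0,0],[0.0007,-0.0007,0.001,0,0],[0.0007,-0.0007,0.002,0,0],[0.0007,-0.0007,0.002,0,0],[0.0007,-0.0007,0.002,0,0]]'
python3 - <<'E'
from h import *
s=ctrl.state();print(s['position'],s['force'],s['ft_torque'])
E
```

```text
time_s: 8.43
position: [517.2, -197.6, 252.4]
orientation: [[0.708, 0.706, -0.0], [0.706, -0.708, 0.001], [0.0, -0.001, -1.0]]
force: [0.5, 3.4, -0.3]
grip_width: 21.8
finger_force: 40.0
[ 517.24431121 -197.5801912   252.43110299] [ 0.4936391   3.43248138 -0.2788086 ] [ 0.99933849 -0.028299   -0.02832576]
```

```bash
python3 -m creep '[[0.001,-0.001,0,0,0],[0.001,-0.001,0,0,0],[0.001,-0.001,0,0,0],[0.001,-0.001,0.001,0,0],[0.001,-0.001,0.002,0,0],[0.001,-0.001,0.002,0,0],[0.001,-0.001,0.002,0,0]]'
python3 - <<'E'
from h import *
s=ctrl.state();print(s['position'],s['force'],s['ft_torque'])
E
```

```text
time_s: 9.02
position: [517.3, -197.0, 250.6]
orientation: [[0.709, 0.706, -0.0], [0.706, -0.709, -0.0], [-0.0, 0.0, -1.0]]
force: [0.3, 0.2, -2.0]
grip_width: 21.7
finger_force: 40.0
[ 517.27386374 -197.0242884   250.63226994] [ 0.25199077  0.22508056 -2.01832971] [ 0.26358921 -0.02982285 -0.01371769]
```

```bash
python3 -m creep '[[0.0002,-0.0002,0.001,0,0],[0.0002,-0.0002,0.002,0,0],[0.0002,-0.0002,0.003,0,0],[0.0002,-0.0002,0.0035,0,0],[0.0002,-0.0002,0.0035,0,0],[0.0002,-0.0002,0.0035,0,0]]'
python3 - <<'E'
from h import *
s=ctrl.state();print(s['position'],s['force'],s['ft_torque'])
E
```

```text
time_s: 9.52
position: [517.4, -196.8, 247.7]
orientation: [[0.709, 0.706, 0.0], [0.706, -0.709, -0.001], [-0.0, 0.001, -1.0]]
force: [-1.3, 0.1, 1.5]
grip_width: 21.4
finger_force: 40.0
[ 517.41082756 -196.78902984  247.70537131] [-1.27875666  0.10326166  1.53459311] [-0.10162929  0.32375695 -0.00389732]
```

```bash
python3 -m creep '[[0,0,0.0005,0,0],[0,0,0.001,0,0],[0,0,0.001,0,0],[0,0,0.001,0,0]]'
python3 - <<'E'
from h import *
s=ctrl.state();print(s['position'],s['force'],s['ft_torque'])
E
```

```text
time_s: 9.85
position: [517.5, -196.8, 247.6]
orientation: [[0.709, 0.706, 0.001], [0.706, -0.709, -0.001], [0.0, 0.001, -1.0]]
force: [-2.8, 0.5, 7.6]
grip_width: 22.0
finger_force: 40.0
[ 517.52137748 -196.78104385  247.61395038] [-2.82640276  0.50105793  7.62665022] [ 0.08176472  0.81226284 -0.01413701]
```

```bash
python3 -m creep '[[-0.0004,-0.0004,0,3,0],[-0.0004,-0.0004,0,6,0],[-0.0004,-0.0004,0,10,0],[-0.0004,-0.0004,0,14,0],[-0.0004,-0.0004,0,18,0],[-0.0004,-0.0004,0,22,0],[-0.0004,-0.0004,0,26,0],[-0.0004,-0.0004,0,30,0],[-0.0004,-0.0004,0,34,0],[-0.0004,-0.0004,0,38,0],[-0.0004,-0.0004,0,40,0],[-0.0004,-0.0004,0,40,0]]'
python3 - <<'E'
from h import *
s=ctrl.state();R=s['orientation'];print(s['position'],s['force'],s['ft_torque'],np.degrees(np.arctan2(R[1][0],R[0][0])))
E
```

```text
time_s: 10.85
position: [517.3, -196.2, 247.6]
orientation: [[0.996, 0.084, 0.001], [0.084, -0.996, -0.0], [0.001, 0.0, -1.0]]
force: [-1.5, 1.0, 8.3]
grip_width: 21.7
finger_force: 40.0
[ 517.25082072 -196.22102974  247.58877476] [-1.52002197  1.01017637  8.28959254] [ 0.42289598  0.69509578 -0.00620238] 4.829900058699691
```

```bash
cat > st.py <<'E'
from h import *
s=ctrl.state();R=s['orientation'];print(np.round(s['position'],1),np.round(s['force'],1),np.round(s['ft_torque'],3),'yaw',round(np.degrees(np.arctan2(R[1][0],R[0][0])),2),'j7',round(s['joints'][6],2))
E
python3 -m creep '[[0,0,0,3,0],[0,0,0,6,0],[0,0,0,9,0],[0,0,0,12,0]]'|head -1;python3 st.py
python3 -m creep '[[0,0,0,1.5,0],[0,0,0,3,0],[0,0,0,4.5,0],[0,0,0,6,0]]'|head -1;python3 st.py
python3 -m creep '[[0,0,0,1.5,0],[0,0,0,3,0],[0,0,0,4.5,0],[0,0,0,6,0]]'|head -1;python3 st.py
```

```text
time_s: 11.18
[ 517.2 -196.2  247.6] [-2.   1.7  8.4] [0.427 0.705 0.071] yaw -7.23 j7 -1.27
time_s: 11.52
[ 517.3 -196.2  247.6] [-2.4  1.7  8.1] [0.451 0.677 0.103] yaw -13.15 j7 -1.36
time_s: 11.85
[ 517.3 -196.2  247.6] [-1.6  0.4  8.5] [0.387 0.683 0.092] yaw -19.15 j7 -1.45
```

```bash
for i in 1; do python3 -m creep '[[0,0,0,1,0],[0,0,0,2,0],[0,0,0,3,0],[0,0,0,4,0]]'|head -1;python3 st.py
python3 -m creep '[[0,0,0,1,0],[0,0,0,2,0],[0,0,0,3,0],[0,0,0,4,0]]'|head -1;python3 st.py
python3 -m creep '[[0,0,0,1,0],[0,0,0,2,0],[0,0,0,2,0]]'|head -1;python3 st.py; done
```

```text
time_s: 12.18
[ 517.3 -196.2  247.6] [-1.1  1.9  8.3] [0.521 0.675 0.053] yaw -23.12 j7 -1.51
time_s: 12.52
[ 517.3 -196.2  247.6] [-2.   1.8  8.7] [0.514 0.647 0.081] yaw -27.13 j7 -1.57
time_s: 12.77
[ 517.3 -196.2  247.6] [-2.2  0.3  8.7] [ 0.46   0.702 -0.01 ] yaw -29.12 j7 -1.6
```

```bash
python3 -m creep '[[0,0,0,1,0],[0,0,0,2,0],[0,0,0,3,0]]'|head -1;python3 st.py
python3 -m creep '[[0,0,0,1,0],[0,0,0,2,0],[0,0,0,3,0]]'|head -1;python3 st.py
python3 -m creep '[[0,0,0,1,0],[0,0,0,2,0],[0,0,0,3,0]]'|head -1;python3 st.py
```

```text
time_s: 13.02
[ 517.3 -196.2  247.6] [-2.3  1.7  8.7] [0.502 0.633 0.055] yaw -32.12 j7 -1.64
time_s: 13.27
[ 517.3 -196.2  247.6] [-2.3  1.2  9. ] [0.549 0.681 0.111] yaw -35.12 j7 -1.69
time_s: 13.52
[ 517.3 -196.2  247.6] [-0.9  1.7  9. ] [0.526 0.688 0.147] yaw -38.12 j7 -1.73
```

```bash
python3 -m creep '[[0,0,0,1,0],[0,0,0,2,0],[0,0,0,2,0]]'|head -1;python3 st.py
python3 -m creep '[[0,0,0,1,0],[0,0,0,2,0],[0,0,0,2,0]]'|head -1;python3 st.py
python3 -m creep '[[0,0,0,1,0],[0,0,0,2,0],[0,0,0,2,0]]'|head -1;python3 st.py
```

```text
time_s: 13.77
[ 517.3 -196.1  247.6] [-1.3  1.1  9.1] [0.539 0.634 0.133] yaw -40.1 j7 -1.76
time_s: 14.02
[ 517.3 -196.1  247.6] [-1.4  1.8  9.1] [0.568 0.639 0.136] yaw -42.09 j7 -1.79
time_s: 14.27
[ 517.3 -196.1  247.6] [-2.2  1.2  9.1] [0.537 0.694 0.157] yaw -44.09 j7 -1.82
```

```bash
cat > bar.py <<'E'
from h import *
# key yaw in the world from the red bar's long side edges in the wrist picture
cal=ctrl.get_calibration('wrist');im=ctrl.snapshot('wrist').astype(int)
m=((im[...,0]>90)&(im[...,1]<60)&(im[...,2]<60)).astype(np.uint8)
n,l,s,c=cv2.connectedComponentsWithStats(m);k=1+np.argmax(s[1:,4]);print(s[k],c[k])
v,u=np.nonzero(l==k);rows=np.unique(v);rows=rows[5:-5]
mid=np.array([[(u[v==r].min()+u[v==r].max())/2,r] for r in rows]);
L=np.polyfit(mid[:,1],mid[:,0],1);print('slope',L[0])
st=ctrl.state();z=st['position'][2]+18.8+11
p=[at('wrist',(np.polyval(L,r),r),z,cal) for r in (rows[0],rows[-1])];d=p[0]-p[1]
R=st['orientation'];print('bar yaw',np.degrees(np.arctan2(d[1],d[0])),'tool',np.degrees(np.arctan2(R[1][0],R[0][0])))
E
python3 bar.py; python3 st.py
python3 -m creep '[[0,0,0,1,0],[0,0,0,2,0],[0,0,0,3,0],[0,0,0,4,0],[0,0,0,4,0]]'|head -1;python3 st.py;python3 bar.py
```

```text
[ 291  237   49  149 6533] [314.90892392 309.73457829]
slope 0.0018678225121767193
bar yaw -43.97035551614274 tool -44.05443320014963
[ 517.3 -196.1  247.6] [-1.7  1.6  8.6] [0.544 0.661 0.157] yaw -44.05 j7 -1.82
time_s: 14.73
[ 517.3 -196.1  247.6] [-2.1  1.5  9.7] [0.522 0.654 0.145] yaw -48.08 j7 -1.88
[ 291  237   49  149 6530] [314.90321593 309.70612557]
slope 0.001999642522007509
bar yaw -47.95821138814136 tool -48.05156418037347
```

Run:
```python
from h import *
a=ctrl.snapshot('wrist')[...,::-1][200:440,160:480];b=ctrl.snapshot('side')[...,::-1]
b=cv2.resize(b[190:350,260:367],(400,598),interpolation=cv2.INTER_CUBIC)
a=cv2.resize(a,(400,300));a=np.vstack([a,np.zeros((298,400,3),np.uint8)])
cv2.imwrite('pics/c5.png',np.hstack([a,b]))
```

```text
(no output)
```

View pics/c5.png

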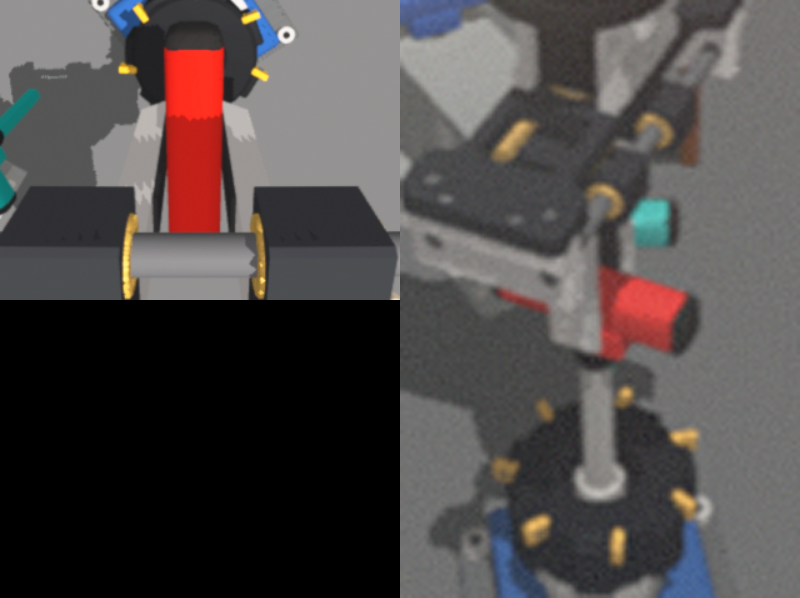

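The composite shows the bar square in the pads and the blade upright in the screw. Next I measure torque against angle more carefully.

```bash
cat > av.py <<'E'
from h import *
A=[]
for i in range(5):
    ctrl.snapshot('side');s=ctrl.state();A.append(np.r_[s['force'],s['ft_torque'],s['position'],s['grip_width'],s['effort'][6]])
R=s['orientation'];np.set_printoptions(precision=3,suppress=True)
print(round(s['time_s'],2),np.mean(A,0),'yaw',round(np.degrees(np.arctan2(R[1][0],R[0][0])),2))
E
python3 av.py
python3 -m creep '[[0,0,0,1,0],[0,0,0,2,0]]'|head -1;python3 av.py
python3 -m creep '[[0,0,0,1,0],[0,0,0,2,0]]'|head -1;python3 av.py
```

```text
15.13 [  -1.715    1.508    8.906    0.586    0.644    0.204  517.323 -196.124
  247.598   21.673   -0.187] yaw -48.04
time_s: 15.3
15.55 [  -1.582    1.372    8.897    0.573    0.668    0.197  517.339 -196.113
  247.603   21.713   -0.236] yaw -50.04
time_s: 15.72
15.97 [  -1.874    1.716    8.746    0.561    0.638    0.206  517.329 -196.114
  247.596   21.699   -0.236] yaw -52.04
```

Torque rose from the 0.06 N m drag to about 0.2 from yaw −32° on and then levelled off, so the screw is on its stop and the rest is windup. I stop turning and unwind while staying seated.

```bash
python3 bar.py; python3 -m creep '[[0,0,0,-2,0],[0,0,0,-4,0],[0,0,0,-6,0]]'|head -1;python3 av.py
python3 -m creep '[[0,0,0,-2,0],[0,0,0,-4,0],[0,0,0,-6,0]]'|head -1;python3 av.py; python3 bar.py
```

```text
[ 291  237   49  149 6528] [314.90242034 309.70879289]
slope 0.0022051923678448144
bar yaw -51.904571135305645 tool -52.036298668979356
time_s: 16.27
16.52 [  -1.832    1.327    8.493    0.59     0.623   -0.005  517.301 -196.15
  247.602   21.898    0.084] yaw -46.09
time_s: 16.77
17.02 [  -1.746    1.164    8.526    0.556    0.648   -0.009  517.303 -196.157
  247.604   21.72     0.085] yaw -40.09
[ 291  237   49  149 6527] [314.96307645 309.65849548]
slope -0.00238169712677038
bar yaw -40.19199559112322 tool -40.09426131093459
```

Unwinding is torque-free at once, which doesn't fit a plain stop: total key turn is over 90°. I'll draw the key out and look at the socket's actual angle.

```bash
python3 -m creep '[[0,0,-0.004,0,0],[0,0,-0.008,0,0],[0,0,-0.012,0,0],[0,0,-0.016,0,0],[0,0,-0.03,0,0],[0,0,-0.035,0,0],[0,0,-0.035,0,0]]'|head -2;python3 st.py
python3 -m creep '[[-0.03,0,0,0,0],[-0.06,0,0,0,0],[-0.08,0,0,0,0],[-0.08,0,0,0,0],[-0.08,0,0.03,0,0],[-0.08,0,0.05,0,0],[-0.08,0,0.05,0,0],[-0.08,0,0.05,0,0],[-0.08,0,0.05,0,0]]'|head -2
python3 - <<'E'
from h import *
ctrl.snapshot('top');s=ctrl.state();print(s['position'],s['time_s'])
c=ctrl.get_calibration('wrist');im=ctrl.snapshot('wrist');cv2.imwrite('pics/w6.png',im[...,::-1])
K=np.array(c['camera_matrix']);T=np.array(c['T'])
pc=T[:3,:3].T@(np.array([517.5,-197.5,140])-T[:3,3]);uv,_=cv2.projectPoints(pc[None],np.zeros(3),np.zeros(3),K,np.array(c['dist_coeffs']));uv=uv.ravel();print(uv)
u,v=uv.round().astype(int);print(u-32,v-24);np.savez('c6.npz',K=K,T=T,d=c['dist_coeffs'],o=[u-32,v-24])
cv2.imwrite('pics/w6c.png',cv2.resize(im[v-24:v+24,u-32:u+32,::-1],None,fx=12,fy=12,interpolation=cv2.INTER_CUBIC))
E
```

```text
time_s: 17.65
position: [517.9, -197.3, 283.6]
[ 517.9 -197.3  283.6] [ 0.5 -1.7 -2.3] [ 0.088 -0.001 -0.016] yaw -40.12 j7 -1.78
time_s: 18.4
position: [456.6, -145.6, 232.2]
[ 456.77967057 -145.60314312  232.48773784] 18.45
[314.68657414 146.78031576]
283 123
```

View pics/w6c.png

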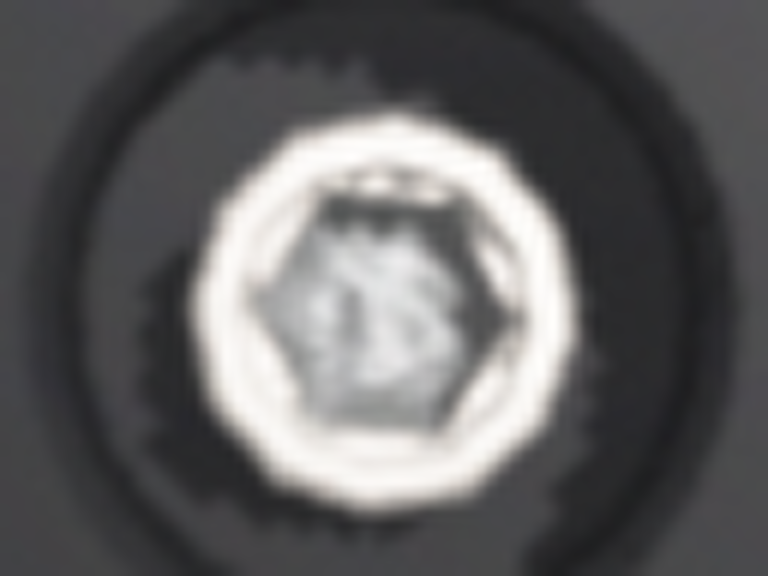

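Crop: the socket corners are at about (258,300), (320,195), (460,202), (518,325), (440,432) and (312,422).

Run:
```python
from h import *
z=np.load('c6.npz');cal=dict(camera_matrix=z['K'],T=z['T'],dist_coeffs=z['d']);o=z['o']
P=np.array([at('wrist',(o[0]+(x+.5)/12-.5,o[1]+(y+.5)/12-.5),140,cal)[:2] for x,y in [(258,300),(320,195),(460,202),(518,325),(440,432),(312,422)]])
m=P.mean(0);d=P-m;a=np.degrees(np.arctan2(d[:,1],d[:,0]));print(m,np.hypot(*d.T),a%60,np.degrees(np.angle(np.exp(6j*np.radians(a)).sum())/6)%60)
```

```text
[ 516.5059238  -196.57509438] [7.99969176 8.19882181 8.20111747 8.42017295 8.07814284 8.09795633] [44.13020597 49.37670284 44.88529012 45.0107295  45.5962154  45.24861099] 45.6943111051731
```

Run:
```python
from h import *
def red(f):
    im=cv2.imread(f).astype(int);m=((im[...,2]>90)&(im[...,1]<60)&(im[...,0]<60)).astype(np.uint8)
    n,l,s,c=cv2.connectedComponentsWithStats(m);k=1+np.argmax(s[1:,4]);v,u=np.nonzero(l==k)
    print(f,s[k],[(r,u[v==r].min(),u[v==r].max()) for r in range(v.min()+2,v.max(),15)])
red('pics/w2.png');red('pics/w6.png')
c=ctrl.get_calibration('wrist');K=np.array(c['camera_matrix']);T=np.array(c['T']);s=ctrl.state();p=np.array(s['position']);R=np.array(s['orientation'])
Tt=np.eye(4);Tt[:3,:3]=R;Tt[:3,3]=p;C=np.linalg.inv(Tt)@T  # cam in tool
def proj(q):
    pc=C[:3,:3].T@(np.array(q,float)-C[:3,3]);return (K@pc/pc[2])[:2]
print('cam in tool',C[:3,3])
for off in (0,4,8):
    # tool z down; bar centre at tool z=-19.2-off
    print(off,[np.round(proj((x,y,-19.2-off-dz)),1).tolist() for x in(47.5,40) for y in(-11,11) for dz in(0,12)])
# w2: tool at (585.9,114.4,216.6), bar centre (584,115.4,148) -> tool coords
print('w2',[np.round(proj((x-2.3,-1+y,216.6-148-dz)),1).tolist() for x in(47.5,40) for y in(-11,11) for dz in(0,12)])
```

```text
pics/w2.png [ 299  208   30  111 3127] [(210, np.int64(299), np.int64(328)), (225, np.int64(299), np.int64(327)), (240, np.int64(299), np.int64(328)), (255, np.int64(300), np.int64(327)), (270, np.int64(300), np.int64(327)), (285, np.int64(300), np.int64(327)), (300, np.int64(301), np.int64(327)), (315, np.int64(301), np.int64(326))]
pics/w6.png [ 292  238   47  148 6426] [(240, np.int64(292), np.int64(337)), (255, np.int64(292), np.int64(337)), (270, np.int64(292), np.int64(337)), (285, np.int64(293), np.int64(336)), (300, np.int64(293), np.int64(337)), (315, np.int64(293), np.int64(337)), (330, np.int64(293), np.int64(337)), (345, np.int64(295), np.int64(335)), (360, np.int64(295), np.int64(335)), (375, np.int64(295), np.int64(335))]
cam in tool [  83.88791166    0.83574707 -177.75769361]
0 [[289.7, 221.7], [287.8, 227.9], [336.6, 221.7], [338.3, 227.9], [290.0, 237.1], [288.2, 244.3], [336.3, 237.1], [337.9, 244.4]]
4 [[289.1, 223.6], [287.1, 230.1], [337.1, 223.7], [338.9, 230.1], [289.4, 239.4], [287.5, 247.0], [336.8, 239.4], [338.5, 247.0]]
8 [[288.5, 225.7], [286.3, 232.5], [337.7, 225.7], [339.5, 232.5], [288.8, 241.8], [286.8, 249.8], [337.4, 241.8], [339.1, 249.8]]
w2 [[297.0, 197.3], [296.1, 200.0], [327.8, 197.3], [328.4, 200.0], [297.1, 207.7], [296.3, 210.9], [327.7, 207.7], [328.3, 210.9]]
```

Socket angle is now 45.7° mod 60 against 45.5° at the start. Within the allowed range that means a 60° turn, so the start was about 0.2 and the screw is at its stop; the other reading is that it never turned. I'll re-seat the key aligned at yaw −14° and feel for the stop.

```bash
python3 -m creep '[[0,0,-0.03,0,0],[0,0,-0.052,0,0],[0,0,-0.052,0,0],[0.03,0,-0.052,-7,0],[0.06,0,-0.052,-14,0],[0.079,0.0002,-0.052,-21,0],[0.079,0.0002,-0.052,-26,0],[0.079,0.0002,-0.052,-26,0],[0.079,0.0002,-0.052,-26,0],[0.079,0.0002,-0.052,-26,0]]'|head -1;python3 av.py
```

```text
time_s: 19.33
19.58 [   0.107   -0.214   -2.382    0.034   -0.004    0.028  515.652 -195.459
  283.435   21.772   -0.011] yaw -14.11
```

```bash
python3 -m creep '[[0.0015,0.0007,0.005,0,0],[0.0015,0.0007,0.015,0,0],[0.0015,0.0007,0.022,0,0],[0.0015,0.0007,0.025,0,0],[0.0015,0.0007,0.027,0,0],[0.0015,0.0007,0.029,0,0],[0.0015,0.0007,0.029,0,0]]'|head -1;python3 av.py
python3 -m creep '[[0,0,0.001,0,0],[0,0,0.002,0,0],[0,0,0.003,0,0],[0,0,0.003,0,0]]'|head -1;python3 av.py
```

```text
time_s: 20.17
20.42 [  -0.788    0.059   -2.372    0.276    0.272    0.002  516.981 -196.81
  254.303   21.725    0.001] yaw -14.11
time_s: 20.75
21.0 [  -1.856    2.027   -2.752    0.656    0.446   -0.002  516.951 -196.659
  251.043   21.847   -0.002] yaw -14.1
```

```bash
python3 -m creep '[[-0.0005,-0.0004,0.001,0,0],[-0.0005,-0.0004,0.002,0,0],[-0.0005,-0.0004,0.003,0,0],[-0.0005,-0.0004,0.004,0,0],[-0.0005,-0.0004,0.0045,0,0],[-0.0005,-0.0004,0.0045,0,0]]'|head -1;python3 av.py
```

```text
time_s: 21.5
21.75 [  -2.761    2.122    4.524    0.742    0.942    0.003  516.972 -196.629
  247.736   21.857    0.002] yaw -14.11
```

```bash
python3 -m creep '[[-0.0005,-0.0004,0.0005,0,0],[-0.0005,-0.0004,0.0005,0,0],[-0.0005,-0.0004,0.0005,2,0],[-0.0005,-0.0004,0.0005,4,0]]'|head -1;python3 av.py
python3 -m creep '[[0,0,0,2,0],[0,0,0,4,0]]'|head -1;python3 av.py
python3 -m creep '[[0,0,0,2,0]]'|head -1;python3 av.py
python3 -m creep '[[0,0,0,2,0]]'|head -1;python3 av.py
```

```text
time_s: 22.08
22.33 [  -2.56     2.057    7.1      0.76     0.944    0.045  517.015 -196.241
  247.718   21.713   -0.105] yaw -18.1
time_s: 22.5
22.75 [  -2.795    2.219    7.654    0.858    1.033    0.059  516.898 -196.108
  247.697   21.476   -0.104] yaw -22.1
time_s: 22.83
23.08 [  -3.012    2.085    7.688    0.888    1.053    0.017  516.841 -196.081
  247.702   21.718   -0.088] yaw -24.1
time_s: 23.17
23.42 [  -2.944    2.254    7.513    0.908    1.076    0.036  516.801 -196.071
  247.693   21.688   -0.083] yaw -26.1
```

```bash
python3 -m creep '[[0,0,0,2,0]]'|head -1;python3 av.py
python3 -m creep '[[0,0,0,2,0]]'|head -1;python3 av.py
python3 -m creep '[[0,0,0,2,0]]'|head -1;python3 av.py
```

```text
time_s: 23.5
23.75 [  -3.077    2.329    8.182    0.93     1.091    0.025  516.8   -196.053
  247.704   21.742   -0.075] yaw -28.1
time_s: 23.83
24.08 [  -2.883    2.299    7.959    0.945    1.112    0.049  516.808 -196.035
  247.706   21.83    -0.074] yaw -30.1
time_s: 24.17
24.42 [  -3.1      2.657    8.221    0.963    1.066    0.035  516.801 -196.02
  247.699   21.749   -0.074] yaw -32.1
```

Now the held torque sits at drag level. The likely story is that I over-wound on the first pass, the jammed key dragged the screw back a few degrees while unwinding, and it is now being re-tightened. I continue in small steps until the held torque clearly rises.

```bash
python3 -m creep '[[0,0,0,2,0]]'|head -1;python3 av.py
python3 -m creep '[[0,0,0,2,0]]'|head -1;python3 av.py
python3 -m creep '[[0,0,0,1.5,0]]'|head -1;python3 av.py
```

```text
time_s: 24.5
24.75 [  -2.726    2.625    7.626    0.929    1.077    0.045  516.838 -196.
  247.707   21.728   -0.073] yaw -34.1
time_s: 24.83
25.08 [  -3.131    2.253    7.897    0.986    1.043    0.005  516.834 -195.975
  247.699   21.738   -0.073] yaw -36.1
time_s: 25.17
25.42 [  -3.344    2.436    7.801    0.96     1.041    0.07   516.835 -195.945
  247.698   21.693   -0.107] yaw -37.58
```

```bash
python3 -m creep '[[0,0,0,1.5,0]]'|head -1;python3 av.py
python3 -m creep '[[0,0,0,1.5,0]]'|head -1;python3 av.py
python3 -m creep '[[0,0,0,1.5,0]]'|head -1;python3 av.py
```

```text
time_s: 25.5
25.75 [  -2.714    2.923    8.147    0.959    1.059    0.072  516.839 -195.93
  247.703   21.752   -0.13 ] yaw -39.08
time_s: 25.83
26.08 [  -2.72     2.468    7.944    1.022    1.019    0.135  516.846 -195.93
  247.698   21.762   -0.152] yaw -40.57
time_s: 26.17
26.42 [  -2.603    2.335    7.751    1.003    1.047    0.145  516.85  -195.913
  247.694   21.709   -0.169] yaw -42.07
```

The held torque again rises from yaw about −37°, the same absolute angle as in the first pass, so that is the hard stop. I unload only slightly, draw the key out and measure the socket angle numerically.

```bash
python3 -m creep '[[0,0,0,1,0],[0,0,0,1,0]]'|head -1;python3 av.py
python3 -m creep '[[0,0,0,-2,0],[0,0,0,-3,0]]'|head -1;python3 av.py
python3 -m creep '[[0,0,-0.002,0,0],[0,0,-0.004,0,0],[0,0,-0.008,0,0],[0,0,-0.012,0,0],[0,0,-0.016,0,0],[0,0,-0.03,0,0],[0,0,-0.035,0,0],[0,0,-0.035,0,0]]'|head -2;python3 st.py
python3 -m creep '[[-0.03,0,0,0,0],[-0.06,0,0,0,0],[-0.08,0,0,0,0],[-0.08,0,0,0,0],[-0.08,0,0.03,0,0],[-0.08,0,0.05,0,0],[-0.08,0,0.05,0,0],[-0.08,0,0.05,0,0],[-0.08,0,0.05,0,0]]'|head -2
cat > hexa.py <<'E'
from h import *
def hexyaw(im,cal,c0=(517,-197)):
    K,T,D=[np.array(cal[k]) for k in('camera_matrix','T','dist_coeffs')]
    g=cv2.cvtColor(im,cv2.COLOR_RGB2GRAY).astype(np.float32);c=np.array(c0,float);n=241
    for it in range(4):
        a=np.linspace(-12,12,n);X,Y=np.meshgrid(a+c[0],a+c[1])
        P=np.stack([X.ravel(),Y.ravel(),np.full(X.size,140.)],1)
        pc=(P-T[:3,3])@T[:3,:3];uv=cv2.projectPoints(pc,np.zeros(3),np.zeros(3),K,D)[0].reshape(n,n,2).astype(np.float32)
        W=cv2.remap(g,uv[...,0],uv[...,1],cv2.INTER_CUBIC)
        if it==0: c=c+0
        th=np.radians(np.arange(360));r=np.arange(4,11,.1)
        pol=cv2.remap(W,((r[None]*np.cos(th)[:,None])*10+120).astype(np.float32),((r[None]*np.sin(th)[:,None])*10+120).astype(np.float32),cv2.INTER_LINEAR)
        b=r[np.argmax(pol>215,1)];b[pol.max(1)<215]=7.8
        c=c+[2*np.mean(b*np.cos(th)),2*np.mean(b*np.sin(th))]
    f=np.sum((b-b.mean())*np.exp(-6j*th))
    return c,round(np.degrees(-np.angle(f)/6)%60,1),round(2*abs(f)/360,2)
E
python3 - <<'E'
from hexa import *
ctrl.snapshot('top');s=ctrl.state();print(s['position'],s['time_s'])
c=ctrl.get_calibration('wrist');im=ctrl.snapshot('wrist');cv2.imwrite('pics/w7.png',im[...,::-1])
np.savez('c7.npz',K=c['camera_matrix'],T=c['T'],d=c['dist_coeffs'])
print('now',hexyaw(im,c))
z=np.load('c6.npz');print('w6',hexyaw(cv2.imread('pics/w6.png')[...,::-1].copy(),dict(camera_matrix=z['K'],T=z['T'],dist_coeffs=z['d'])))
E
```

```text
time_s: 26.58
26.83 [  -3.036    2.538    7.84     0.966    1.026    0.185  516.854 -195.882
  247.7     21.794   -0.169] yaw -43.06
time_s: 27.0
27.25 [  -3.058    2.343    7.968    0.983    1.04    -0.052  516.806 -195.961
  247.705   21.742    0.082] yaw -40.11
time_s: 27.92
position: [517.7, -197.1, 283.5]
[ 517.7 -197.1  283.5] [ 0.8 -0.2 -2.8] [0.103 0.017 0.036] yaw -40.13 j7 -1.77
time_s: 28.67
position: [456.3, -145.2, 232.2]
[ 456.4372887  -145.19189935  232.44577531] 28.7167
now (array([ 516.75355221, -196.93323374]), np.float64(32.7), np.float64(0.91))
w6 (array([ 517.25396885, -198.03838748]), np.float64(40.2), np.float64(1.14))
```

```bash
cat > hexb.py <<'E'
from h import *
from scipy.optimize import minimize
def load(f,n):
    z=np.load(n);return cv2.imread(f)[...,::-1].copy(),dict(camera_matrix=z['K'],T=z['T'],dist_coeffs=z['d'])
def score(im,cal,zs=140.):
    K,T,D=[np.array(cal[k]) for k in('camera_matrix','T','dist_coeffs')]
    g=cv2.GaussianBlur(cv2.cvtColor(im,cv2.COLOR_RGB2GRAY),(0,0),.6).astype(np.float32)
    g=np.minimum(g,235)
    e=np.linspace(-.95,.95,25)
    def samp(p,af):
        H=np.radians(p[2]);out=[]
        for k in range(6):
            a=H+np.pi/6+k*np.pi/3;n=np.array([np.cos(a),np.sin(a)]);t=np.array([-n[1],n[0]])
            out.append(np.array(p[:2])+af*n+np.outer(e*af/np.sqrt(3),t))
        P=np.concatenate(out);P=np.c_[P,np.full(len(P),zs)]
        uv=cv2.projectPoints((P-T[:3,3])@T[:3,:3],np.zeros(3),np.zeros(3),K,D)[0].reshape(1,-1,2).astype(np.float32)
        return cv2.remap(g,uv[...,0],uv[...,1],cv2.INTER_LINEAR)[0]
    f=lambda p:-(samp(p,8.3)-samp(p,6.7)).mean()
    R=[]
    for h in range(0,60,5):
        m=minimize(f,[517,-197.2,h],method='Nelder-Mead',options=dict(initial_simplex=[[517,-197.2,h],[518,-197.2,h],[517,-196.2,h],[517,-197.2,h+4]]))
        R.append((m.fun,*m.x[:2],m.x[2]%60))
    R.sort();return np.round(R[:4],2).tolist()
E
python3 - <<'E'
from hexb import *
for f,n in(('pics/w6.png','c6.npz'),('pics/w7.png','c7.npz')): print(f,score(*load(f,n)))
c=ctrl.get_calibration('wrist')
T=np.array(np.load('c6.npz')['T']) # w1 pose: rebuild from cam-in-tool
s=ctrl.state();Tt=np.eye(4);Tt[:3,:3]=s['orientation'];Tt[:3,3]=s['position'];C=np.linalg.inv(Tt)@np.array(c['T'])
T1=np.eye(4);T1[:3,:3]=[[1,-.004,0],[-.004,-1,-.001],[0,.001,-1]];T1[:3,3]=[506.275,-214.993,176.336]
print('w1',score(cv2.imread('pics/w1.png')[...,::-1].copy(),dict(camera_matrix=c['camera_matrix'],T=T1@C,dist_coeffs=c['dist_coeffs'])))
E
```

```text
pics/w6.png [[-65.7, 516.55, -196.45, 44.47], [-65.69, 516.54, -196.45, 44.14], [-65.68, 516.51, -196.45, 43.99], [-65.68, 516.54, -196.47, 44.22]]
pics/w7.png [[-68.73, 516.48, -196.51, 36.1], [-68.73, 516.45, -196.54, 36.12], [-68.72, 516.49, -196.53, 36.24], [-68.71, 516.47, -196.52, 36.34]]
w1 [[-49.76, 517.3, -197.22, 42.54], [-49.75, 517.33, -197.24, 42.61], [-49.75, 517.29, -197.23, 42.25], [-49.74, 517.32, -197.25, 42.23]]
```

The fitted socket yaw went from 44.3° to 36.2°, so the second pass advanced the screw by about 8°. Unwinding drags the screw back, so for a third pass I'll seat the key, turn just onto the stop and draw it straight out without unwinding.

```bash
python3 -m creep '[[0,0,-0.03,0,0],[0,0,-0.052,0,0],[0,0,-0.052,0,0],[0.03,0,-0.052,-5,0],[0.06,0,-0.052,-10,0],[0.0805,0.0008,-0.052,-14,0],[0.0805,0.0008,-0.052,-14,0],[0.0805,0.0008,-0.052,-14,0],[0.0805,0.0008,-0.042,-14,0],[0.0805,0.0008,-0.03,-14,0],[0.0805,0.0008,-0.026,-14,0],[0.0805,0.0008,-0.026,-14,0]]'|head -1;python3 av.py
```

```text
time_s: 29.77
30.02 [   0.354   -0.044   -1.895    0.064    0.015    0.026  516.027 -196.507
  257.449   21.772    0.   ] yaw -26.1
```

```bash
python3 -m creep '[[0.0005,-0.0003,0.002,0,0],[0.0005,-0.0003,0.004,0,0],[0.0005,-0.0003,0.006,0,0],[0.0005,-0.0003,0.0075,0,0],[0.0005,-0.0003,0.009,0,0],[0.0005,-0.0003,0.0102,0,0],[0.0005,-0.0003,0.0104,0,0],[0.0005,-0.0003,0.0104,0,0]]'|head -1;python3 av.py
```

```text
time_s: 30.68
30.93 [  -2.119    2.125    5.235    0.779    0.723    0.002  516.808 -196.57
  247.735   21.801   -0.007] yaw -26.1
```

```bash
python3 -m creep '[[0,0,0.0004,2,0],[0,0,0.0004,4,0],[0,0,0.0004,6,0],[0,0,0.0004,8,0]]'|head -1;python3 av.py
python3 -m creep '[[0,0,0,2,0]]'|head -1;python3 av.py
python3 -m creep '[[0,0,0,2,0]]'|head -1;python3 av.py
python3 -m creep '[[0,0,0,2,0]]'|head -1;python3 av.py
```

```text
time_s: 31.27
31.52 [  -2.596    2.802    7.878    1.079    0.866    0.022  516.945 -196.167
  247.702   21.75    -0.107] yaw -34.08
time_s: 31.6
31.85 [  -2.78     3.065    7.896    1.106    0.892    0.034  516.922 -196.148
  247.702   21.692   -0.084] yaw -36.09
time_s: 31.93
32.18 [  -2.314    2.799    8.727    1.126    0.892    0.1    516.896 -196.13
  247.702   21.735   -0.119] yaw -38.08
time_s: 32.27
32.52 [  -2.762    2.879    7.988    1.128    0.915    0.097  516.9   -196.102
  247.69    21.756   -0.148] yaw -40.07
```

```bash
python3 -m creep '[[0,0,0,2,0]]'|head -1;python3 av.py
python3 -m creep '[[0,0,-0.002,0,0],[0,0,-0.004,0,0],[0,0,-0.008,0,0],[0,0,-0.012,0,0],[0,0,-0.016,0,0],[0,0,-0.03,0,0],[0,0,-0.035,0,0],[0,0,-0.035,0,0]]'|head -2;python3 st.py
python3 -m creep '[[-0.03,0,0,0,0],[-0.06,0,0,0,0],[-0.08,0,0,0,0],[-0.08,0,0,0,0],[-0.08,0,0.03,0,0],[-0.08,0,0.05,0,0],[-0.08,0,0.05,0,0],[-0.08,0,0.05,0,0],[-0.08,0,0.05,0,0]]'|head -2
python3 - <<'E'
from hexb import *
ctrl.snapshot('top');s=ctrl.state();print(s['position'],s['time_s'])
c=ctrl.get_calibration('wrist');im=ctrl.snapshot('wrist');cv2.imwrite('pics/w8.png',im[...,::-1])
print('now',score(im,c))
E
python3 bar.py
```

```text
time_s: 32.6
32.85 [  -2.487    3.315    8.026    1.124    0.904    0.119  516.921 -196.08
  247.698   21.727   -0.171] yaw -42.06
time_s: 33.52
position: [518.1, -198.2, 283.8]
[ 518.1 -198.2  283.8] [ 0.3 -0.3 -2.3] [0.018 0.037 0.011] yaw -42.14 j7 -1.79
time_s: 34.27
position: [458.5, -144.1, 232.4]
[ 458.6726953  -144.02659924  232.6500901 ] 34.3167
now [[-67.87, 516.52, -196.43, 35.14], [-67.87, 516.52, -196.46, 35.12], [-67.85, 516.53, -196.48, 35.11], [-67.85, 516.52, -196.45, 34.82]]
[ 292  238   47  148 6429] [314.83807746 310.45045886]
slope 0.004509245665987169
bar yaw -41.873603946559435 tool -42.12075390382382
```

The socket sits at 35.1° after firm loading against 36.2° before. The screw does not move further, so it is tight at the stop. Now I return the key to its pocket.

```bash
python3 -m creep '[[0,0,-0.035,0,0],[0,0,-0.062,0,0],[-0.01,-0.03,-0.062,-7,0],[-0.0815,-0.2762,-0.062,-42,0],[-0.0815,-0.2762,-0.062,-42,0],[-0.0815,-0.2762,-0.062,-42,0],[-0.0815,-0.2762,-0.062,-42,0],[-0.0815,-0.2762,-0.062,-42,0],[-0.0815,-0.2762,-0.062,-42,0],[-0.0815,-0.2762,-0.062,-42,0],[-0.0815,-0.2762,-0.062,-42,0],[-0.0815,-0.2762,-0.062,-42,0]]'|head -1;python3 av.py
```

```text
time_s: 35.42
35.67 [ -0.28    0.109  -2.287   0.012   0.011   0.003 582.047 114.359 293.96
  21.762   0.002] yaw -0.25
```

```bash
python3 -m creep '[[0.0014,-0.001,0.01,0,0],[0.0014,-0.001,0.025,0,0],[0.0014,-0.001,0.04,0,0],[0.0014,-0.001,0.046,0,0],[0.0014,-0.001,0.046,0,0],[0.0014,-0.001,0.046,0,0]]'|head -1;python3 av.py
python3 -m creep '[[0,0,0.005,0,0],[0,0,0.01,0,0],[0,0,0.015,0,0],[0,0,0.02,0,0],[0,0,0.02,0,0]]'|head -1;python3 av.py
```

```text
time_s: 36.17
36.42 [ -0.174   0.229  -1.676   0.027   0.03   -0.    584.216 117.358 248.257
  21.697   0.   ] yaw -0.11
time_s: 36.83
37.08 [  0.28   -0.265  -2.567   0.008   0.01    0.004 583.561 117.341 227.274
  21.577   0.001] yaw -0.11
```

```bash
python3 -m creep '[[0,0.0019,0,0,0],[0,0.0019,0.015,0,0],[0,0.0019,0.03,0,0],[0,0.0019,0.045,0,0],[0,0.0019,0.06,0,0],[0,0.0019,0.075,0,0],[0,0.0019,0.078,0,0],[0,0.0019,0.078,0,0]]'|head -1;python3 av.py
```

```text
time_s: 37.75
38.0 [ -0.171   0.014  -2.148   0.017   0.022   0.024 584.312 115.491 150.357
  21.806   0.001] yaw -0.1
```

Free so far. I nudge x by −0.6 mm and lower the hub in slowly.

```bash
python3 -m creep '[[-0.0006,0.0001,0.003,0,0],[-0.0006,0.0001,0.006,0,0],[-0.0006,0.0001,0.009,0,0],[-0.0006,0.0001,0.012,0,0],[-0.0006,0.0001,0.014,0,0],[-0.0006,0.0001,0.014,0,0]]'|head -1;python3 av.py
python3 -m creep '[[0,0,0.002,0,0],[0,0,0.004,0,0],[0,0,0.006,0,0],[0,0,0.0065,0,0],[0,0,0.0065,0,0]]'|head -1;python3 av.py
```

```text
time_s: 38.5
time_s: 38.92Traceback (most recent call last):
  File "av.py", line 4, in <module>
    ctrl.snapshot('side');s=ctrl.state();A.append(np.r_[s['force'],s['ft_torque'],s['position'],s['grip_width'],s['effort'][6]])
    ~~~~~~~~~~~~~^^^^^^^^
ValueError: 200 camera calls are used up
Traceback (most recent call last):
  File "av.py", line 4, in <module>
    ctrl.snapshot('side');s=ctrl.state();A.append(np.r_[s['force'],s['ft_torque'],s['position'],s['grip_width'],s['effort'][6]])
    ~~~~~~~~~~~~~^^^^^^^^
ValueError: 200 camera calls are used up
```

```bash
python3 -m creep '[[0,0,0,0,0],[0,0,0,0,0]]';python3 st.py
```

```text
time_s: 39.08
position: [583.0, 115.4, 129.0]
orientation: [[1.0, -0.002, 0.0], [-0.002, -1.0, 0.0], [0.0, -0.0, -1.0]]
force: [0.2, 0.4, -2.2]
grip_width: 21.8
finger_force: 40.0
[583.  115.4 129. ] [ 0.2  0.4 -2.2] [ 0.051 -0.023  0.012] yaw -0.11 j7 -1.69
```

```bash
python3 -m creep '[[0,0,0.0005,0,0],[0,0,0.001,0,0],[0,0,0.001,0,0],[0,0,0.001,0,0]]' >/dev/null;python3 st.py
```

```text
[583.2 115.3 128.9] [-2.4 -0.4  5.7] [-0.096  0.608  0.021] yaw -0.11 j7 -1.69
```

```bash
python3 -m creep '[[0,0,0,0,0.3],[0,0,0,0,0.4],[0,0,0,0,0.6],[0,0,0,0,0.8],[0,0,0,0,0.8],[0,0,0,0,0.8],[0,0,0,0,0.8],[0,0,0,0,0.8],[0,0,0,0,0.8],[0,0,0,0,0.8],[0,0,0,0,0.8],[0,0,0,0,0.8]]';python3 st.py
```

```text
time_s: 40.42
position: [583.0, 115.4, 128.0]
orientation: [[1.0, -0.002, 0.0], [-0.002, -1.0, -0.0], [0.0, 0.0, -1.0]]
force: [0.1, 0.4, -0.5]
grip_width: 74.9
finger_force: 0.0
[583.  115.4 128. ] [ 0.1  0.4 -0.5] [ 0.064  0.019 -0.031] yaw -0.1 j7 -1.69
```

```bash
python3 -m creep '[[0,0,-0.015,0,0.8],[0,0,-0.04,0,0.8],[0,0,-0.08,0,0.8],[0,0,-0.12,0,0.8],[0,0,-0.15,0,0.8],[0,0,-0.15,0,0.8],[0,0,-0.15,0,0.8],[0,0,-0.15,0,0.8],[0,0,-0.15,0,0.8],[0,0,-0.15,0,0.8]]';python3 - <<'E'
from rig import ctrl
print(ctrl.state()['force'],ctrl.hand_in())
E
```

```text
time_s: 41.25
position: [582.0, 115.2, 276.3]
orientation: [[1.0, -0.002, -0.003], [-0.002, -1.0, -0.001], [-0.003, 0.001, -1.0]]
force: [-0.6, -0.6, 0.6]
grip_width: 75.1
finger_force: 0.0
the job is handed in; nothing more can be done
[-0.5997805  -0.63177613  0.62327068] None
```

I tightened the screw until torque and the socket angle indicated its stop (an over-wind on the first pass dragged it back, so it took three), returned the red key to its pocket (seating felt by contact, no camera calls left to check) and handed in at 41 s, with no verdict returned.

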